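Turn the block heater up four clicks and start it

TASK

Turn the block heater's click-stop dial clockwise (seen from above) by exactly four clicks, pushing its upright peg round from one side with a fingertip: do not pinch the peg, and do not run past the fourth click, not even to come back. Then, with the dial resting in its fourth click, press the larger of the two buttons on the pod all the way down and let it come up again. Do not press the small button, and leave the vials, beaker, bottle and jar where they stand.

Things in the scene. Friction and masses are not known exactly. Their poses are not given: they have to be found in the camera images.
- heater: block heater, fixed: white housing 200 (x) x 180 (y) x 60 mm high; origin under its centre, +z up. On its -x half the dial, on its +x half an aluminium block 60 x 130 mm centred 65 mm along +x, whose top is 90 mm above the bench; vials in it stand up to 110 mm above the bench.
- dial_axis (a point): point on the dial's upright axis, at the flat top of the black dial disc (88 mm across, 12 mm thick, top 78 mm above the bench, on a 102 mm aluminium collar with 12 tick marks; white pointer line towards the peg). The dial stands on the heater about 45 mm from the heater's centre towards its -x side, and up to 30 mm to either side.
- finger_peg (a point): the dial's upright round steel finger peg, 12 mm across and 22 mm tall, 36 mm out from the axis on the disc; the point is on the peg's centre line, 11 mm above the disc. It turns with the dial and may start in any direction.
- peg_top (a point): centre of the peg's top, 22 mm above the disc (100 mm above the bench).
- dial (a joint): angle of the dial in rad, growing clockwise seen from above; always 0, in a click, at the start. It clicks every 30 degrees (0.524 rad), so four clicks read 2.094. Between two clicks it resists with about 4 to 5 N at the peg at first, passes the crest half-way, and then snaps on into the next click by itself. Left alone it rests in the nearest click. End stops 8 clicks either way.
- pod: button pod, fixed: white box 80 (x) x 140 (y) x 35 mm; origin under its centre. The large button lies 30 mm along its +y, the small one 35 mm along its -y.
- start_top (a point): centre of the large grey button's top (32 mm across); sprung, goes down 6 mm, fully down at about 4 N.
- start (a joint): travel of the large button in m: 0 up, 0.006 fully down.
- stop_top (a point): centre of the small grey button's top (18 mm across). Do not press.
- stop (a joint): travel of the small button in m: 0 up, 0.006 fully down.
- vial0_mid (a point): capped white vial, 17 mm across, 42 mm tall, loose in a hole of the heater's aluminium block; point half-way up. Leave alone.
- vial1_mid (a point): second vial, like the first, in another hole. Leave alone.
- beaker_mid (a point): loose glass beaker, 56 mm across, 70 mm tall, upright; point half-way up. Leave alone.
- reagent_mid (a point): loose capped glass bottle, 44 mm across, 95 mm tall, upright; point half-way up. Leave alone.
- jar_mid (a point): loose amber jar, 48 mm across, 60 mm tall, upright; point half-way up. Leave alone.

How it is judged:
On the way, in this order (a step that is already met when the one before it is completed fails the run):
1. the dial rests in its fourth click clockwise (value of joint dial between 1.9373 and 2.2515 rad), for 0.3 s.
2. the large button is pressed down (value of joint start above 0.0048 m), for 0.04 s.
At the end, for the whole second after the job is handed in: the dial rests in the fourth click clockwise from its start (within a quarter of a click), both buttons are up again, nothing else has been disturbed (value of joint dial between 1.9635 and 2.2253 rad and value of joint each of start, stop below 0.0015 m and velocity of joint dial between -0.1 and 0.1 rad/s); the robot touches nothing.
It fails at once if the dial is turned past the fourth click, or anticlockwise out of its starting click (more than half a click) (value of joint dial above 2.3562 rad or value of joint dial below -0.2618 rad).
It fails at once if the large button is pressed before the dial is in its fourth click (value of joint start above 0.003 m and value of joint dial below 1.8326 rad).
It fails at once if the small button is pressed (value of joint stop above 0.003 m).
It fails at once if the peg is straddled or pinched between the fingers instead of pushed from one side (horizontal distance between the grasp point and peg_top below 0.006 m and z of the grasp point in the frame of peg_top below 0.008 m and contact force between the fingers and dial above 0.5 N).
It fails at once if a vial, the beaker, the bottle or the jar is moved more than 15 mm, lifted or knocked over (distance of any of vial0_mid, vial1_mid, beaker_mid, reagent_mid, jar_mid from where it was at the start of the episode above 0.015 m).
It also fails if it takes over 58 s, if anything falls off the work surface, if the arm or the gripper's body presses on something with over 40 N, if the wrist force passes 120 N, or if a joint passes its speed limit or range.

ROBOT

A 6-joint arm with a two-finger parallel gripper is mounted at the origin on the work surface. World frame = base frame: x ahead of the robot, y to its left, z up, the work surface at z = 0. Lengths are in m, angles in rad, forces in N, time in s.
With the tool pointing down it reaches from about 0.25 to 0.775 m from the base axis. Payload 4 kg.
Tool frame: the origin (TCP) lies on the centre line of the jaws, within the pads' length; the fingertips stand 8 mm ahead of it and the grasp point (between the pads) lies 11 mm behind it; y points along the fingers, x is the direction in which the jaws open and shut, and the axes are right-handed (so a half turn about y gives the same grasp; the last joint's range is limited). The gripper opens to 94 mm and grips with 3 to 60 N. Pads are 16 mm wide; open, the fingers measure 119 mm over their backs; the gripper's body (75 mm by 177 mm) begins 78 mm behind the grasp point.
Start: joints at [-1.262, 0.087, 1.371, -0, 1.684, -0.103], TCP at [0.22, -0.504, 0.214] pointing down, gripper open.
Joint ranges: [-3.1, 3.1], [-0.76, 2.03], [0.27, 2.55], [-1.08, 4.22], [0.17, 2.65], [-2.57, 2.57]. Speed limits (rad/s): [2.79, 2.79, 3.14, 3.14, 3.14, 3.14].

INTERFACE

Orientations are given as [roll, pitch, yaw] about the fixed x, y, z axes, in that order (R = Rz(yaw) Ry(pitch) Rx(roll)).
In Python, from bench import robot gives the robot as it stands.
- The arm moves only by the tool step_arm, never from a script. Its argument "commands" is a list of rows, each an object with "xyz": the shift along the world's x, y, z in m, a list of three; "twist": the turn, a rotation vector about the world's x, y, z in degrees, a list of three. In form: [{"xyz": [tx, ty, tz], "twist": [ax, ay, az]}, ...]. A call has 1 to 12 rows; each row is the pose to reach, as a shift and turn from the pose commanded when the call began; what a row does not reach only later rows make up. A row lasts 1/12 s, in which the tool goes at most 41.7 mm and 7.16 degrees, less where a joint would pass 70% of its speed; a pose out of reach is approached as far as the arm can. A call with a gripper value outside its range is refused whole. "fingers" is the closure in counts, from 0 (fully open) to 255 (shut), set as the call begins (left out, the last holds). The fingers move at their own pace and stop on an object; the grip force is fixed at half the most. Time passes only in rows, so rows that repeat a pose let the fingers close. It gives the time, the measured TCP pose, the force and the opening at its end, in the units of the state.
- robot.get_obs(): the state, without advancing time (a new reading comes with each control period).
- robot.snapshot(name): name is "side" or "top"; returns (picture, depth): 400x640x3 uint8, red, green, blue; 400x640 float32, m along the optical axis (not along the pixel's ray), 0 where there is no reading.
- robot.camera_info(name): a dict with "fx", "fy", "cx", "cy" (pixels), "k1" (the pictures are not rectified: a ray, as slopes to the right and down, at radius r is drawn at 1 + k1 r^2 times it, then the intrinsics apply), "R" (3x3) and "t" (3): a world point X has camera coordinates R X + t. Camera axes: x right, y down, z forward; pixel columns grow to the right and rows downward; lengths in m; the calibration is good to about 2 mm. A picture is of the moment at which its call begins. camera_info takes no time and is no camera call.
- robot.close_job(): hands the job in, once; it reports no verdict.
The state is a dict: "time": time; "joint_positions": joint angles; "qvel": joint speeds; "joint_torque": joint torques, N m; "tool_pos": TCP position; "ee_rot": TCP orientation; "wrist_force": force on the tool from outside, world axes, zero at the start; "wrist_torque": the same for the moment, N m; "width": finger opening in m.
Only numpy, scipy, OpenCV 4.12 (cv2) and the standard library are available. Lean on these libraries where they do the work, as an engineer would, in place of code of your own. Each camera call takes 0.05 s, during which the arm holds its last target.

## Working session

There is one attempt and no reset: what is moved stays moved. The work goes in short steps, Python scripts to look and compute and a tool call to move; the robot and the scene stay as the last step left them, time stands still between calls to the robot, and variables do not carry over. Pictures are saved under pics/ and viewed, and the job is handed in when it is done.

Besides the shell and the picture viewer there is one more tool, called by a JSON object that holds its "op" and its "data", one argument or row to a line. step_arm: Moves the arm, as the interface text tells. Its arguments: {"type":"object","properties":{"commands":{"type":"array"},"fingers":{"type":"number"}},"required":["commands"]}

```bash
mkdir -p pics; cat > h.py <<'E'
import numpy as np, cv2
from bench import robot
def snap(n,f):
    im,d=robot.snapshot(n); cv2.imwrite(f'pics/{f}.png',im[:,:,::-1]); np.save(f'pics/{f}.npy',d); return im,d
def ray(n,u,v):
    c=robot.camera_info(n); K=np.array([[c['fx'],0,c['cx']],[0,c['fy'],c['cy']],[0,0,1]],float)
    p=cv2.undistortPoints(np.array([[[u,v]]],float),K,np.array([c['k1'],0,0,0],float))[0,0]
    R=np.array(c['R']);t=np.array(c['t']); return -R.T@t, R.T@np.array([p[0],p[1],1.])
def at_z(n,u,v,z):
    o,r=ray(n,u,v); return o+r*(z-o[2])/r[2]
def at_d(n,u,v,d):
    o,r=ray(n,u,v); return o+r*d[int(round(v)),int(round(u))]
def proj(n,X):
    c=robot.camera_info(n); K=np.array([[c['fx'],0,c['cx']],[0,c['fy'],c['cy']],[0,0,1]],float)
    return cv2.projectPoints(np.array([X],float),cv2.Rodrigues(np.array(c['R'],float))[0],np.array(c['t'],float),K,np.array([c['k1'],0,0,0],float))[0][0,0]
E
python3 - <<'E'
from h import *
np.set_printoptions(precision=3,suppress=True)
for n in('top','side'):
    snap(n,n+'0'); c=robot.camera_info(n); print(n,c['fx'],c['k1'],-np.array(c['R']).T@c['t'],np.array(c['R'])[2])
print(robot.get_obs())
E
```

```text
top 474.4050583402031 -0.13845196012936603 [ 0.494 -0.012  1.21 ] [ 0.088  0.012 -0.996]
side 481.7799380378235 0.02727574132726415 [0.338 0.634 0.764] [ 0.281 -0.67  -0.687]
{'time': 0.1, 'joint_positions': array([-1.262,  0.088,  1.372, -0.   ,  1.684, -0.103]), 'qvel': array([ 0.001, -0.002, -0.002,  0.   ,  0.001, -0.002]), 'joint_torque': array([  0.002, -34.125, -30.33 ,   0.072,   0.03 ,  -0.   ]), 'tool_pos': array([ 0.22 , -0.504,  0.212]), 'ee_rot': array([-1.571,  0.002, -1.159]), 'wrist_force': array([-0.323, -0.13 , -0.509]), 'wrist_torque': array([-0.053,  0.035, -0.023]), 'width': 0.09408295510947458}
```

View pics/top0.png

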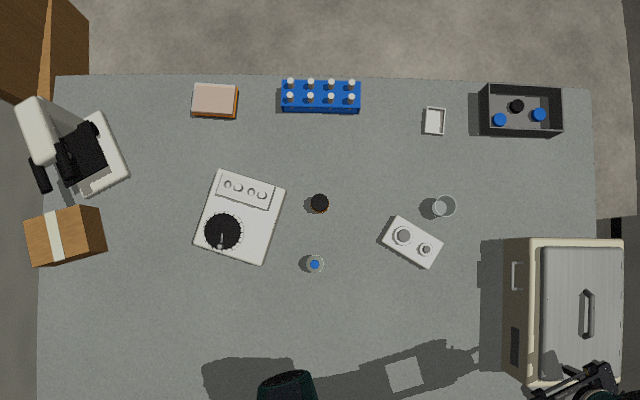

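View pics/side0.png

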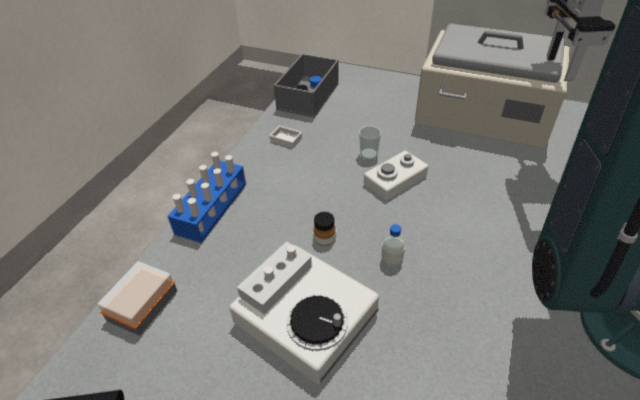

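```bash
python3 - <<'E'
import cv2
a=cv2.imread('pics/top0.png');b=cv2.imread('pics/side0.png')
A=cv2.resize(a[160:280,180:300],(600,600),interpolation=2)
cv2.imwrite('pics/z1.png',A)
cv2.imwrite('pics/z2.png',cv2.resize(a[200:280,370:470],(800,600)[:2] if 0 else (750,600),interpolation=2))
cv2.imwrite('pics/z3.png',cv2.resize(b[240:380,225:385],(680,595),interpolation=2))
E
```

```text
(no output)
```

View pics/z1.png

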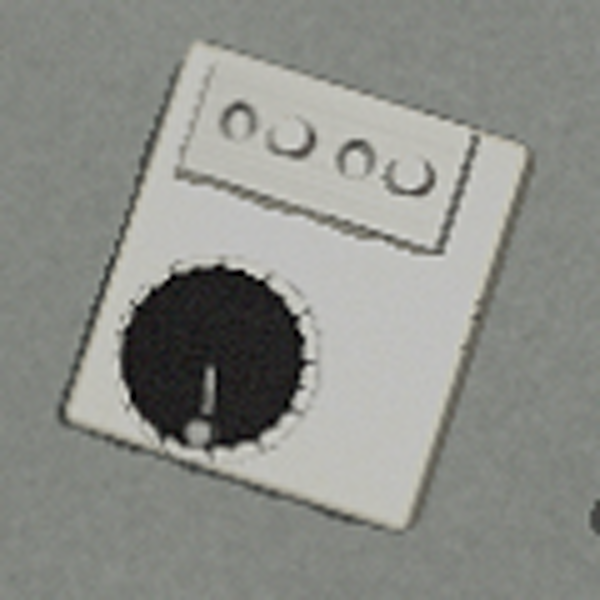

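View pics/z2.png

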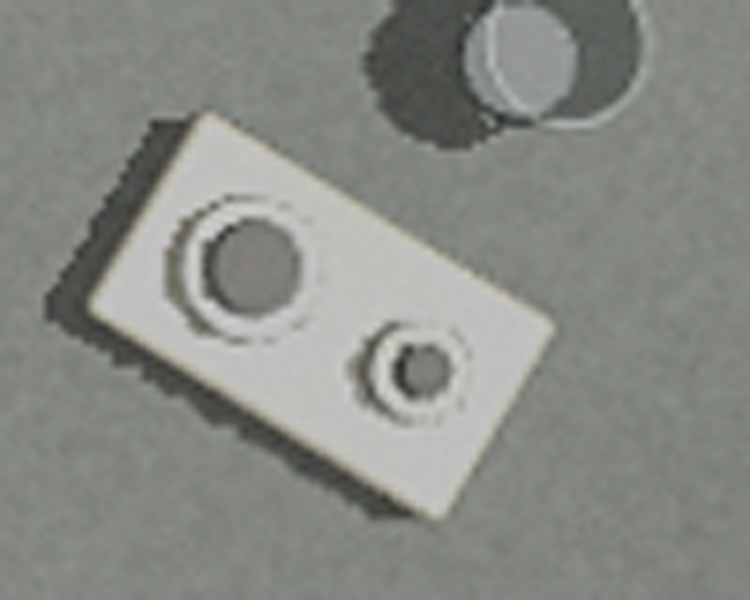

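View pics/z3.png

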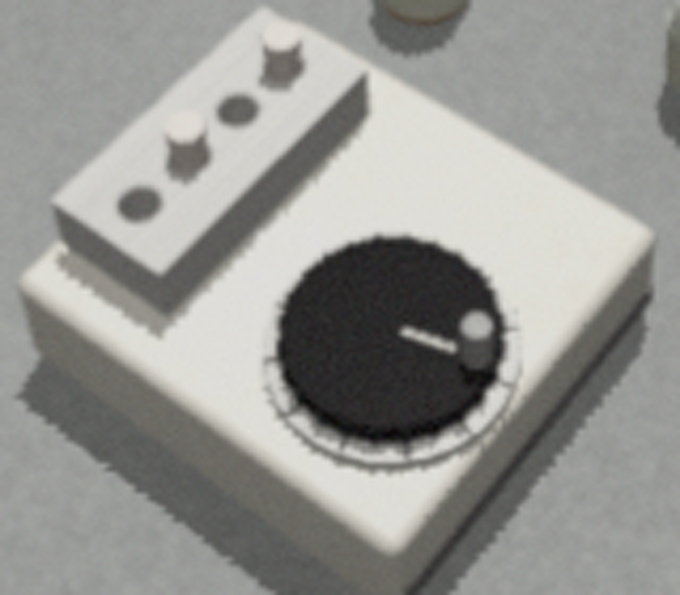

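```bash
python3 - <<'E'
from h import *
np.set_printoptions(precision=4,suppress=True)
def z(x,y,s,u0,v0): return (x+.5)/s-.5+u0,(y+.5)/s-.5+v0
def fit(n,box,thr):
    im=cv2.imread(f'pics/{n}0.png',0); u0,v0,u1,v1=box
    m=(im[v0:v1,u0:u1]<thr).astype(np.uint8); m=cv2.morphologyEx(m,cv2.MORPH_CLOSE,np.ones((3,3)))
    c=max(cv2.findContours(m,0,1)[0],key=cv2.contourArea); c=cv2.convexHull(c); e=cv2.fitEllipse(c); return (e[0][0]+u0,e[0][1]+v0),e[1:]
e=fit('top',(195,205,250,255),75);print(e,at_z('top',*e[0],.078)); c1=at_z('top',*e[0],.078)
e=fit('side',(280,285,355,355),75);print(e,at_z('side',*e[0],.076))
p1=at_z('top',*z(199,431,5,180,160),.1); p2=at_z('side',*z(476,326,4.25,225,240),.1)
print('peg',p1,p2)
d=p1-c1; print(np.hypot(*d[:2]),np.degrees(np.arctan2(d[1],d[0])))
for n,x,y in(('axis in',210,370),('line out',206,412)): print(n,at_z('top',*z(x,y,5,180,160),.078))
# heater corners top z=.06
for x,y in((200,42),(530,148),(405,527),(65,422)): print('hc',at_z('top',*z(x,y,5,180,160),.06))
for n,x,y,zz in(('start',252,268,.045),('stop',423,371,.045),('c',208,112,.035),('c',553,325,.035),('c',437,518,.035),('c',90,306,.035)):
    print(n,at_z('top',*z(x,y,7.5,370,200),zz))
d=np.load('pics/top0.npy'); print('startdepth',at_d('top',*z(252,268,7.5,370,200),d),at_d('top',*z(423,371,7.5,370,200),d),at_d('top',222,228,d),at_d('top',395,220,d), at_d('top',250,240,d))
for u,v in((319,203),(315,264),(443,207),(388,172)): print(at_z('top',u,v,.05))
b=cv2.imread('pics/side0.png'); cv2.imwrite('pics/z4.png',cv2.resize(b[140:210,350:440],(765,595),interpolation=2))
E
```

```text
((222.06168174743652, 231.10457801818848), ((35.67876434326172, 36.88706970214844), 57.55854034423828)) [0.5261 0.2261 0.078 ]
((316.39584732055664, 319.91833114624023), ((48.311641693115234, 52.51450729370117), 81.43870544433594)) [0.5247 0.2317 0.076 ]
peg [0.4907 0.2263 0.1   ] [0.4905 0.2282 0.1   ]
0.035373819060561 179.58358955459795
axis in [0.5201 0.227  0.078 ]
line out [0.4999 0.2281 0.078 ]
hc [0.6822 0.2433 0.06  ]
hc [0.6336 0.0778 0.06  ]
hc [0.4475 0.1323 0.06  ]
hc [0.4928 0.3017 0.06  ]
start [ 0.5293 -0.214   0.045 ]
stop [ 0.4968 -0.2712  0.045 ]
c [ 0.5809 -0.2003  0.035 ]
c [ 0.5131 -0.317   0.035 ]
c [ 0.4485 -0.2789  0.035 ]
c [ 0.5157 -0.1621  0.035 ]
startdepth [ 0.529  -0.2124  0.0544] [ 0.4968 -0.2686  0.0566] [0.5337 0.2275 0.0736] [ 0.5673 -0.1953  0.0312] [0.5071 0.1604 0.0593]
[ 0.6029 -0.0047  0.05  ]
[0.4536 0.0008 0.05  ]
[ 0.6014 -0.3117  0.05  ]
[ 0.6847 -0.1735  0.05  ]
```

View pics/z4.png

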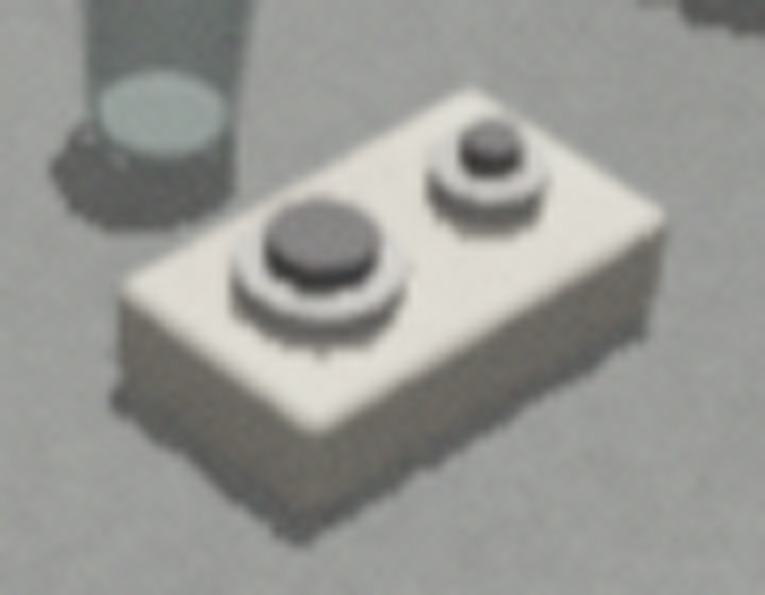

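{"op": "step_arm", "data": {
  "commands": [
    {"xyz": [0,0,0.03],"twist": [0,0,7]},
    {"xyz": [0.01,0.03,0.04],"twist": [0,0,14]},
    {"xyz": [0.02,0.06,0.04],"twist": [0,0,21]},
    {"xyz": [0.035,0.095,0.04],"twist": [0,0,28]},
    {"xyz": [0.05,0.13,0.04],"twist": [0,0,35]},
    {"xyz": [0.065,0.165,0.04],"twist": [0,0,42]},
    {"xyz": [0.08,0.2,0.04],"twist": [0,0,49]},
    {"xyz": [0.095,0.235,0.04],"twist": [0,0,56]},
    {"xyz": [0.11,0.27,0.04],"twist": [0,0,63]},
    {"xyz": [0.125,0.305,0.04],"twist": [0,0,70]},
    {"xyz": [0.14,0.34,0.04],"twist": [0,0,77]},
    {"xyz": [0.15,0.37,0.04],"twist": [0,0,84]}
  ],
  "fingers": 255
}}

```text
time: 1.1
tool_pos: [0.3705, -0.1317, 0.2531]
ee_rot: [-1.57, -0.0, 0.314]
wrist_force: [0.8, -0.5, 0.7]
width: 0.0173
```

```bash
python3 - <<'E'
from h import *
from scipy.optimize import least_squares
def z(x,y,s,u0,v0): return np.array([(x+.5)/s-.5+u0,(y+.5)/s-.5+v0])
S=lambda x,y:z(x,y,8.5,350,140); T=lambda x,y:z(x,y,7.5,370,200)
for n,t,s in(('start',T(252,268),S(322,238)),('stop',T(423,371),S(491,147)),('peg',z(199,431,5,180,160),z(476,326,4.25,225,240))):
    r=least_squares(lambda X:np.r_[proj('top',X)-t,proj('side',X)-s],[.5,0,.05]); print(n,r.x,r.fun)
E
```

```text
start [ 0.52926645 -0.21214702  0.05544186] [-0.02680794 -0.12709182  0.12110178  0.00939792]
stop [ 0.49709247 -0.26942204  0.05279337] [-0.02063654 -0.10796273  0.1045867   0.00723919]
peg [0.49089321 0.22685404 0.09787255] [-0.01759972 -0.07051229  0.04912559  0.0045872 ]
```

{"op": "step_arm", "data": {
  "commands": [
    {"xyz": [0.01,0.03,0],"twist": [0,0,7]},
    {"xyz": [0.02,0.06,0],"twist": [0,0,14]},
    {"xyz": [0.03,0.09,0],"twist": [0,0,21]},
    {"xyz": [0.042,0.125,0],"twist": [0,0,28]},
    {"xyz": [0.055,0.16,0],"twist": [0,0,35]},
    {"xyz": [0.068,0.195,0],"twist": [0,0,42]},
    {"xyz": [0.08,0.23,0],"twist": [0,0,49]},
    {"xyz": [0.092,0.26,-0.01],"twist": [0,0,56]},
    {"xyz": [0.105,0.29,-0.03],"twist": [0,0,63]},
    {"xyz": [0.115,0.315,-0.06],"twist": [0,0,70]},
    {"xyz": [0.121,0.327,-0.09],"twist": [0,0,72.4]},
    {"xyz": [0.121,0.327,-0.104],"twist": [0,0,72.4]}
  ]
}}

```text
time: 2.1
tool_pos: [0.4894, 0.195, 0.1441]
ee_rot: [-1.564, 0.001, 1.576]
wrist_force: [-0.2, -0.6, -0.9]
width: 0.0003
```

```bash
python3 - <<'E'
from h import *
snap('side','s1');snap('top','t1')
b=cv2.imread('pics/s1.png'); cv2.imwrite('pics/s1z.png',cv2.resize(b[180:380,205:405],(600,600),interpolation=2))
o=robot.get_obs();print(o['tool_pos'],o['joint_positions'],o['width'])
E
```

```text
[0.48847007 0.19295144 0.14468923] [ 2.68228675e-01  6.31890998e-02  1.53307635e+00 -1.27579137e-05
  1.55491906e+00 -1.30380470e+00] 0.0003201074806906952
```

View pics/s1z.png

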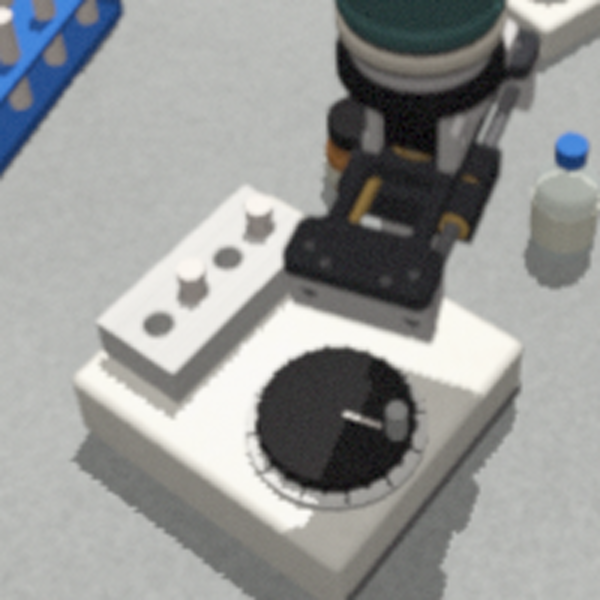

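```bash
python3 - <<'E'
from h import *
p=np.array([.4885,.193,.1447])
for dz in(-.008,0,.011,.089):
    q=proj('side',p+[0,0,dz]); print(dz,q,(q-[205,180])*3, proj('top',p+[0,0,dz]))
b=cv2.imread('pics/t1.png'); cv2.imwrite('pics/t1z.png',cv2.resize(b[130:290,160:320],(640,640)[:2],interpolation=2)[:600])
E
```

```text
-0.008 [345.38944679 285.90774084] [421.16834038 317.72322251] [230.41086372 247.20407148]
0 [345.43646991 282.84326998] [421.30940974 308.52980994] [229.7392953  247.20056096]
0.011 [345.50231667 278.55768863] [421.50695   295.6730659] [228.79953573 247.19560704]
0.089 [346.01284695 245.55000548] [423.03854085 196.65001644] [221.54001338 247.15570174]
```

View pics/t1z.png

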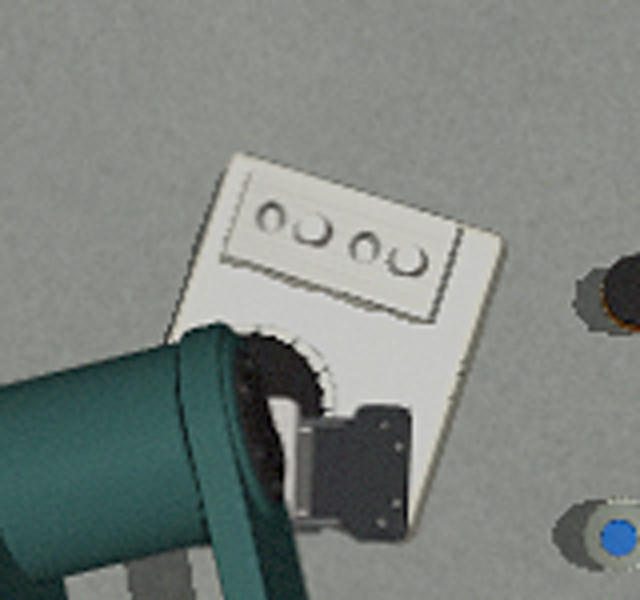

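View pics/s1.png

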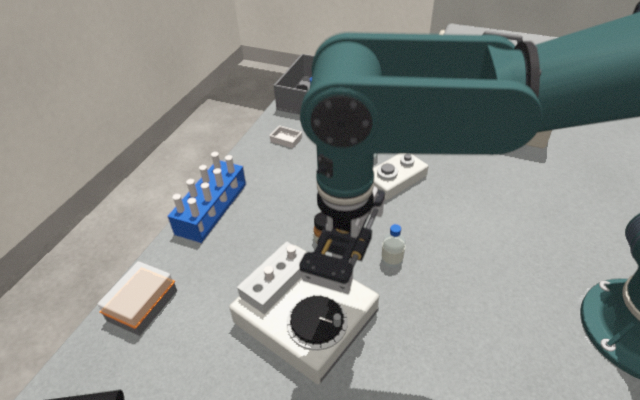

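{"op": "step_arm", "data": {
  "commands": [
    {"xyz": [0,0,-0.02],"twist": [0,0,0]},
    {"xyz": [0,0,-0.04],"twist": [0,0,0]},
    {"xyz": [0,0,-0.045],"twist": [0,0,0]},
    {"xyz": [0,0,-0.045],"twist": [0,0,0]},
    {"xyz": [0,0,-0.045],"twist": [0,0,0]}
  ]
}}

```text
time: 2.62
tool_pos: [0.4918, 0.1928, 0.1059]
ee_rot: [-1.572, -0.001, 1.57]
wrist_force: [0.2, -0.5, 0.5]
width: 0.0005
```

```bash
python3 - <<'E'
from h import *
o=robot.get_obs();print(o['tool_pos'],o['ee_rot'],o['wrist_force'])
E
```

```text
[0.49177038 0.19276944 0.10592882] [-1.57248203e+00 -5.16914999e-04  1.57000227e+00] [ 0.15810094 -0.52008919  0.51029191]
```

{"op": "step_arm", "data": {
  "commands": [
    {"xyz": [0,0,-0.012],"twist": [0,0,0]},
    {"xyz": [0,0.003,-0.012],"twist": [0,0,0]},
    {"xyz": [0,0.006,-0.012],"twist": [0,0,0]},
    {"xyz": [0,0.009,-0.012],"twist": [0,0,0]},
    {"xyz": [0,0.009,-0.012],"twist": [0,0,0]},
    {"xyz": [0,0.009,-0.012],"twist": [0,0,0]}
  ]
}}

```text
time: 3.12
tool_pos: [0.4913, 0.2023, 0.0929]
ee_rot: [-1.571, -0.0, 1.571]
wrist_force: [0.1, 0.1, 0.2]
width: 0.0007
```

{"op": "step_arm", "data": {
  "commands": [
    {"xyz": [0,0.001,0],"twist": [0,0,0]},
    {"xyz": [0,0.002,0],"twist": [0,0,0]},
    {"xyz": [0,0.003,0],"twist": [0,0,0]},
    {"xyz": [0,0.003,0],"twist": [0,0,0]}
  ]
}}

```text
time: 3.45
tool_pos: [0.4912, 0.2051, 0.0925]
ee_rot: [-1.571, -0.0, 1.571]
wrist_force: [-1.2, -0.2, 0.1]
width: 0.0003
```

{"op": "step_arm", "data": {
  "commands": [
    {"xyz": [0,0.001,0],"twist": [0,0,0]},
    {"xyz": [0,0.002,0],"twist": [0,0,0]},
    {"xyz": [0,0.002,0],"twist": [0,0,0]}
  ]
}}

```text
time: 3.7
tool_pos: [0.4911, 0.2071, 0.0925]
ee_rot: [-1.571, -0.0, 1.571]
wrist_force: [-0.4, -0.1, -0.2]
width: 0.0005
```

{"op": "step_arm", "data": {
  "commands": [
    {"xyz": [0,0.001,0],"twist": [0,0,0]},
    {"xyz": [0,0.002,0],"twist": [0,0,0]},
    {"xyz": [0,0.002,0],"twist": [0,0,0]}
  ]
}}

```text
time: 3.95
tool_pos: [0.4911, 0.2091, 0.0925]
ee_rot: [-1.571, -0.0, 1.571]
wrist_force: [0.0, 0.4, -0.2]
width: 0.0003
```

{"op": "step_arm", "data": {
  "commands": [
    {"xyz": [0,0.001,0],"twist": [0,0,0]},
    {"xyz": [0,0.002,0],"twist": [0,0,0]},
    {"xyz": [0,0.002,0],"twist": [0,0,0]}
  ]
}}

```text
time: 4.2
tool_pos: [0.4911, 0.2108, 0.0925]
ee_rot: [-1.571, 0.0, 1.571]
wrist_force: [-0.6, -1.2, 0.7]
width: 0.0004
```

{"op": "step_arm", "data": {
  "commands": [
    {"xyz": [0,0.001,0],"twist": [0,0,0]},
    {"xyz": [0,0.002,0],"twist": [0,0,0]},
    {"xyz": [0,0.002,0],"twist": [0,0,0]}
  ]
}}

```text
time: 4.45
tool_pos: [0.491, 0.2124, 0.0925]
ee_rot: [-1.57, 0.001, 1.571]
wrist_force: [-0.6, -2.5, 1.3]
width: 0.0001
```

{"op": "step_arm", "data": {
  "commands": [
    {"xyz": [0,0.001,0],"twist": [0,0,0]},
    {"xyz": [0,0.002,0],"twist": [0,0,0]},
    {"xyz": [0,0.002,0],"twist": [0,0,0]}
  ]
}}

```text
time: 4.7
tool_pos: [0.4908, 0.2144, 0.0924]
ee_rot: [-1.57, 0.001, 1.571]
wrist_force: [-1.0, -5.8, 1.9]
width: 0.0007
```

```bash
python3 - <<'E'
import numpy as np
C=np.array([.5267,.227]);D=.0165
for th in (0,6,10,14,18,22,30,38,44,48,52,60,68,74,78,82,90,98,104,108,112,115):
    f=np.radians(180-th); p=C+.036*np.array([np.cos(f),np.sin(f)])-D*np.array([np.sin(f),-np.cos(f)])
    print(th,p.round(4),((p-[.491,.215])*1e3).round(1))
E
```

```text
0 [0.4907 0.2105] [-0.3 -4.5]
6 [0.4892 0.2144] [-1.8 -0.6]
10 [0.4884 0.217 ] [-2.6  2. ]
14 [0.4878 0.2197] [-3.2  4.7]
18 [0.4874 0.2224] [-3.6  7.4]
22 [0.4871 0.2252] [-3.9 10.2]
30 [0.4873 0.2307] [-3.7 15.7]
38 [0.4882 0.2362] [-2.8 21.2]
44 [0.4893 0.2401] [-1.7 25.1]
48 [0.4903 0.2427] [-0.7 27.7]
52 [0.4915 0.2452] [ 0.5 30.2]
60 [0.4944 0.2499] [ 3.4 34.9]
68 [0.4979 0.2542] [ 6.9 39.2]
74 [0.5009 0.2571] [ 9.9 42.1]
78 [0.5031 0.2588] [12.1 43.8]
82 [0.5054 0.2604] [14.4 45.4]
90 [0.5102 0.263 ] [19.2 48. ]
98 [0.5154 0.2649] [24.4 49.9]
104 [0.5194 0.2659] [28.4 50.9]
108 [0.5221 0.2663] [31.1 51.3]
112 [0.5249 0.2666] [33.9 51.6]
115 [0.527  0.2666] [36.  51.6]
```

{"op": "step_arm", "data": {
  "commands": [
    {"xyz": [-0.0018,-0.0006,0],"twist": [0,0,-6]},
    {"xyz": [-0.0026,0.002,0],"twist": [0,0,-10]},
    {"xyz": [-0.0032,0.0047,0],"twist": [0,0,-14]},
    {"xyz": [-0.0036,0.0074,0],"twist": [0,0,-18]},
    {"xyz": [-0.0039,0.0102,0],"twist": [0,0,-22]},
    {"xyz": [-0.0039,0.0102,0],"twist": [0,0,-22]},
    {"xyz": [-0.0039,0.0102,0],"twist": [0,0,-22]}
  ]
}}

```text
time: 5.28
tool_pos: [0.4874, 0.2261, 0.0926]
ee_rot: [-1.571, -0.002, 1.189]
wrist_force: [0.7, -0.4, -0.3]
width: 0.0005
```

```bash
python3 - <<'E'
from h import *
snap('side','s2')
o=robot.get_obs();print(o['tool_pos'],o['ee_rot'],o['wrist_force'])
b=cv2.imread('pics/s2.png'); cv2.imwrite('pics/s2z.png',cv2.resize(b[240:380,225:385],(680,595),interpolation=2))
E
```

```text
[0.48740649 0.22585069 0.09255521] [-1.57080067e+00 -1.51533294e-03  1.18875027e+00] [ 0.08989741  0.38694792 -0.24142712]
```

View pics/s2z.png

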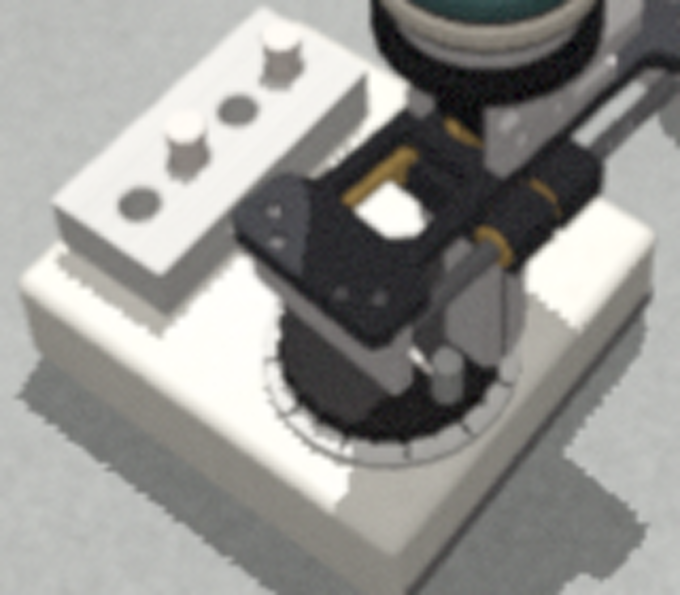

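```bash
cat >> h.py <<'E'
def theta(x,y,s=4.25,u0=225,v0=240):
    p=at_z('side',(x+.5)/s-.5+u0,(y+.5)/s-.5+v0,.1); d=p-[.5267,.228,0]; return p, np.hypot(*d[:2]),180-np.degrees(np.arctan2(d[1],d[0]))
E
python3 -c "
from h import *
print(theta(449,360),theta(476,326))"
```

```text
(array([0.49476542, 0.2453933 , 0.1       ]), np.float64(0.036364048801950224), np.float64(28.575108012630068)) (array([0.49048072, 0.22817335, 0.1       ]), np.float64(0.03621969754425577), np.float64(0.2742277871151657))
```

{"op": "step_arm", "data": {
  "commands": [
    {"xyz": [-0.0001,0.0028,0],"twist": [0,0,-4]},
    {"xyz": [0.0002,0.0055,0],"twist": [0,0,-8]},
    {"xyz": [0.0006,0.0082,0],"twist": [0,0,-12]},
    {"xyz": [0.0011,0.011,0],"twist": [0,0,-16]},
    {"xyz": [0.0016,0.013,0],"twist": [0,0,-19]},
    {"xyz": [0.0022,0.0149,0],"twist": [0,0,-22]},
    {"xyz": [0.0032,0.0175,0],"twist": [0,0,-26]},
    {"xyz": [0.0044,0.02,0],"twist": [0,0,-30]},
    {"xyz": [0.0044,0.02,0],"twist": [0,0,-30]},
    {"xyz": [0.0044,0.02,0],"twist": [0,0,-30]}
  ]
}}

```text
time: 6.17
tool_pos: [0.4917, 0.2454, 0.0925]
ee_rot: [-1.571, -0.0, 0.666]
wrist_force: [-0.1, 1.2, 0.4]
width: 0.0007
```

```bash
python3 - <<'E'
from h import *
snap('side','s3')
o=robot.get_obs();print(o['tool_pos'],o['ee_rot'],o['wrist_force'])
b=cv2.imread('pics/s3.png'); cv2.imwrite('pics/s3z.png',cv2.resize(b[240:380,225:385],(680,595),interpolation=2))
E
```

```text
[0.49167339 0.24522165 0.09249087] [-1.57062159e+00 -3.09406272e-04  6.65462159e-01] [-0.42341712 -0.05906258 -0.90583167]
```

View pics/s3z.png

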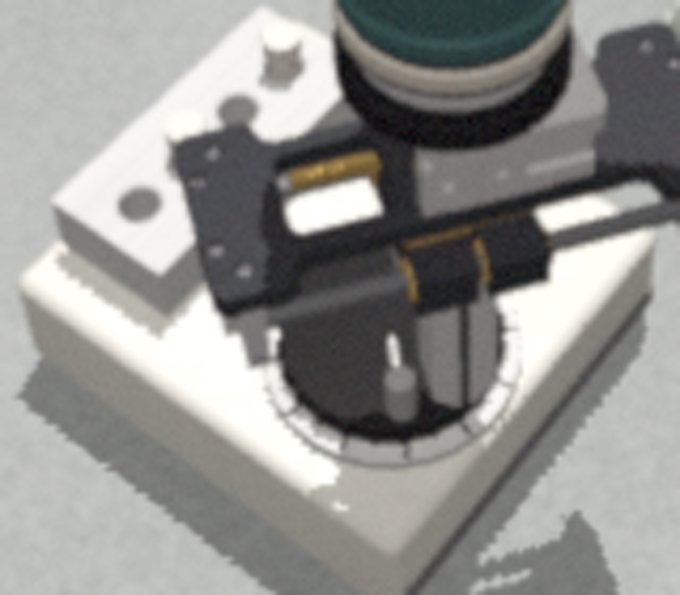

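```bash
python3 -c "
from h import *
print(theta(401,378))"
```

```text
(array([0.50859561, 0.25871406, 0.1       ]), np.float64(0.03565280691274997), np.float64(59.48279376597283))
```

{"op": "step_arm", "data": {
  "commands": [
    {"xyz": [0.0014,0.0024,0],"twist": [0,0,-4]},
    {"xyz": [0.0029,0.0047,0],"twist": [0,0,-8]},
    {"xyz": [0.0046,0.0069,0],"twist": [0,0,-12]},
    {"xyz": [0.0064,0.009,0],"twist": [0,0,-16]},
    {"xyz": [0.0079,0.0105,0],"twist": [0,0,-19]},
    {"xyz": [0.0094,0.0119,0],"twist": [0,0,-22]},
    {"xyz": [0.0116,0.0136,0],"twist": [0,0,-26]},
    {"xyz": [0.0139,0.0152,0],"twist": [0,0,-30]},
    {"xyz": [0.0139,0.0152,0],"twist": [0,0,-30]},
    {"xyz": [0.0139,0.0152,0],"twist": [0,0,-30]}
  ]
}}

```text
time: 7.05
tool_pos: [0.5055, 0.2603, 0.0925]
ee_rot: [-1.571, 0.0, 0.142]
wrist_force: [0.8, -0.6, 0.2]
width: 0.0004
```

```bash
python3 - <<'E'
from h import *
snap('side','s4')
o=robot.get_obs();print(o['tool_pos'],o['ee_rot'],o['wrist_force'])
b=cv2.imread('pics/s4.png'); cv2.imwrite('pics/s4z.png',cv2.resize(b[240:380,225:385],(680,595),interpolation=2))
E
```

```text
[0.50542903 0.2602611  0.09244094] [-1.57082480e+00  1.23512951e-04  1.41958997e-01] [ 0.17484485  0.46449679 -0.2191363 ]
```

View pics/s4z.png

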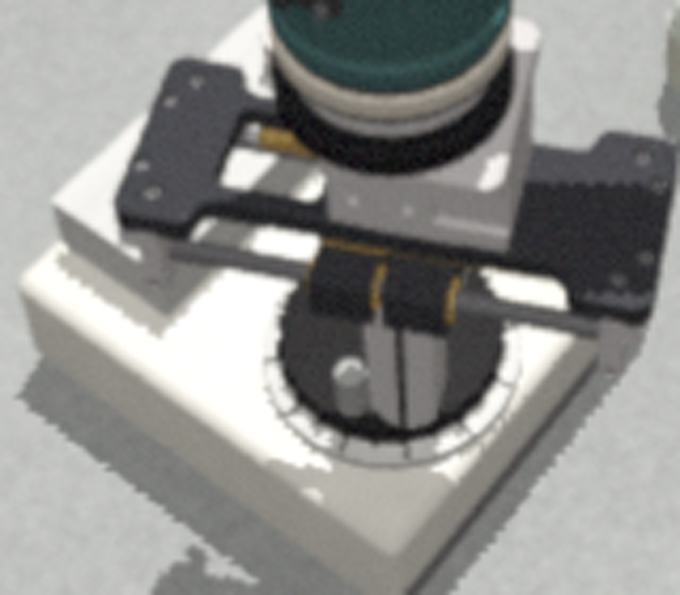

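{"op": "step_arm", "data": {
  "commands": [
    {"xyz": [0.0024,0.0013,0],"twist": [0,0,-4]},
    {"xyz": [0.0048,0.0026,0],"twist": [0,0,-8]},
    {"xyz": [0.0074,0.0036,0],"twist": [0,0,-12]},
    {"xyz": [0.01,0.0045,0],"twist": [0,0,-16]},
    {"xyz": [0.012,0.005,0],"twist": [0,0,-19]},
    {"xyz": [0.014,0.0055,0],"twist": [0,0,-22]},
    {"xyz": [0.0167,0.0059,0],"twist": [0,0,-26]},
    {"xyz": [0.0195,0.0062,0],"twist": [0,0,-30]},
    {"xyz": [0.0195,0.0062,0],"twist": [0,0,-30]},
    {"xyz": [0.0195,0.0062,0],"twist": [0,0,-30]}
  ]
}}

```text
time: 7.93
tool_pos: [0.5249, 0.2664, 0.0924]
ee_rot: [-1.571, 0.0, -0.381]
wrist_force: [-0.3, -0.4, 1.1]
width: 0.001
```

```bash
python3 - <<'E'
from h import *
print(theta(350,372))
snap('side','s5')
o=robot.get_obs();print(o['tool_pos'],o['ee_rot'],o['wrist_force'])
b=cv2.imread('pics/s5.png'); cv2.imwrite('pics/s5z.png',cv2.resize(b[240:380,225:385],(680,595),interpolation=2))
E
```

```text
(array([0.52715875, 0.26305114, 0.1       ]), np.float64(0.035054146112628824), np.float64(90.74984048857918))
[0.5248476  0.26646573 0.09246487] [-1.57095878e+00  1.43867944e-04 -3.81574326e-01] [ 0.04752749  0.86493728 -0.34907891]
```

View pics/s5z.png

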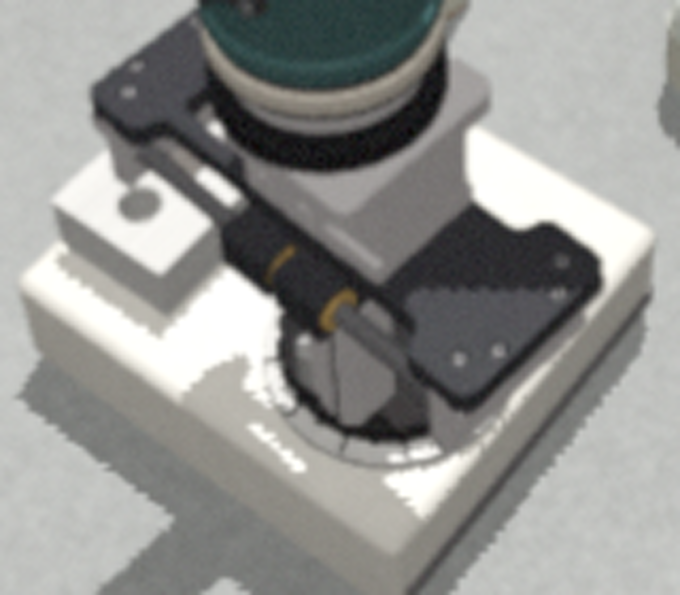

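{"op": "step_arm", "data": {
  "commands": [
    {"xyz": [-0.006,0.002,0],"twist": [0,0,0]},
    {"xyz": [-0.01,0.004,0.005],"twist": [0,0,0]},
    {"xyz": [-0.01,0.004,0.03],"twist": [0,0,0]},
    {"xyz": [-0.01,0.004,0.07],"twist": [0,0,0]},
    {"xyz": [-0.01,-0.02,0.11],"twist": [0,0,0]},
    {"xyz": [-0.01,-0.06,0.12],"twist": [0,0,0]},
    {"xyz": [-0.01,-0.1,0.12],"twist": [0,0,0]},
    {"xyz": [-0.01,-0.14,0.12],"twist": [0,0,0]},
    {"xyz": [-0.01,-0.18,0.12],"twist": [0,0,0]},
    {"xyz": [-0.01,-0.22,0.12],"twist": [0,0,0]},
    {"xyz": [-0.01,-0.26,0.12],"twist": [0,0,0]}
  ]
}}

```text
time: 8.9
tool_pos: [0.5143, 0.0053, 0.2133]
ee_rot: [-1.57, -0.001, -0.382]
wrist_force: [0.2, -0.6, 0.0]
width: 0.0008
```

```bash
python3 - <<'E'
from h import *
snap('side','s6')
o=robot.get_obs();print(o['tool_pos'],o['ee_rot'],o['wrist_force'])
b=cv2.imread('pics/s6.png'); cv2.imwrite('pics/s6z.png',cv2.resize(b[240:380,225:385],(680,595),interpolation=2))
E
```

```text
[ 0.51435033 -0.00215629  0.21307541] [-1.57692517 -0.00315844 -0.39038454] [-0.06962773 -3.27855346 -0.88799075]
```

View pics/s6z.png

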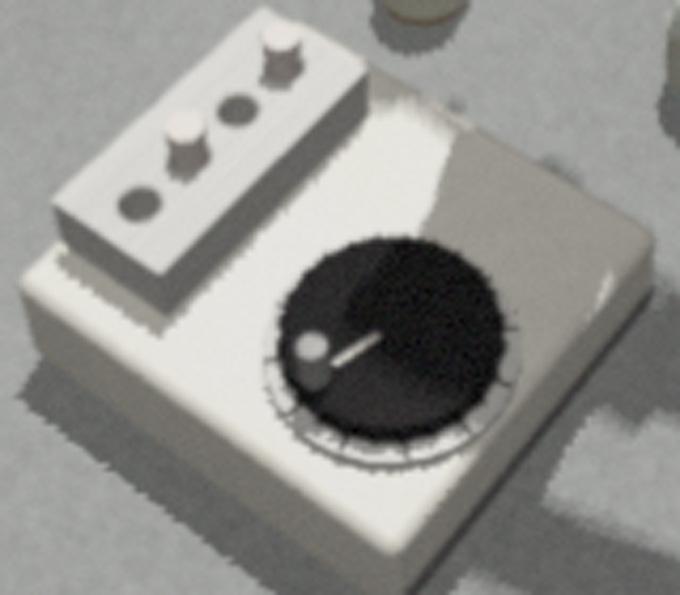

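{"op": "step_arm", "data": {
  "commands": [
    {"xyz": [0.002,-0.035,0],"twist": [0,0,0]},
    {"xyz": [0.005,-0.075,0],"twist": [0,0,0]},
    {"xyz": [0.008,-0.115,0],"twist": [0,0,0]},
    {"xyz": [0.011,-0.155,0],"twist": [0,0,0]},
    {"xyz": [0.013,-0.195,-0.005],"twist": [0,0,0]},
    {"xyz": [0.014,-0.218,-0.025],"twist": [0,0,0]},
    {"xyz": [0.014,-0.2186,-0.06],"twist": [0,0,0]},
    {"xyz": [0.014,-0.2186,-0.095],"twist": [0,0,0]},
    {"xyz": [0.014,-0.2186,-0.12],"twist": [0,0,0]},
    {"xyz": [0.014,-0.2186,-0.12],"twist": [0,0,0]},
    {"xyz": [0.014,-0.2186,-0.12],"twist": [0,0,0]}
  ]
}}

```text
time: 9.87
tool_pos: [0.5281, -0.211, 0.0915]
ee_rot: [-1.57, 0.003, -0.383]
wrist_force: [0.1, -0.1, -0.3]
width: -0.0001
```

```bash
python3 - <<'E'
from h import *
print(theta(312,345))
snap('side','s7');snap('top','t7')
o=robot.get_obs();print(o['tool_pos'],o['ee_rot'],o['wrist_force'])
b=cv2.imread('pics/s7.png'); cv2.imwrite('pics/s7z.png',cv2.resize(b[100:220,330:460],(650,600),interpolation=2))
E
```

```text
(array([0.54492489, 0.2575146 , 0.1       ]), np.float64(0.034688014446322864), np.float64(121.69480843854302))
[ 0.53043599 -0.21220135  0.09513603] [-1.57109826 -0.0041501  -0.38319206] [ 0.42745071 -0.43676293  0.3213995 ]
```

View pics/s7z.png

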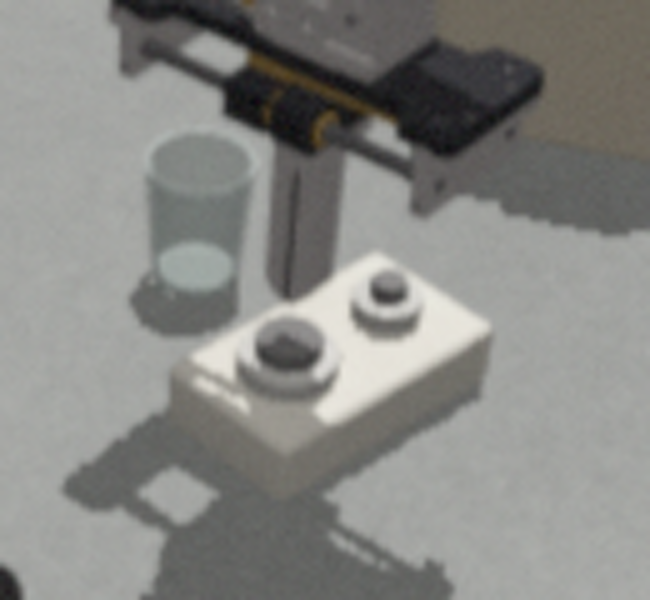

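View pics/t7.png

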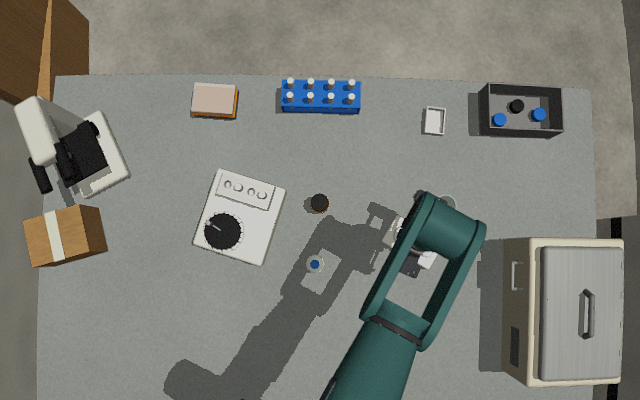

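{"op": "step_arm", "data": {
  "commands": [
    {"xyz": [0,0,-0.012],"twist": [0,0,0]},
    {"xyz": [0,0,-0.022],"twist": [0,0,0]},
    {"xyz": [0,0,-0.027],"twist": [0,0,0]},
    {"xyz": [0,0,-0.029],"twist": [0,0,0]},
    {"xyz": [0,0,-0.031],"twist": [0,0,0]},
    {"xyz": [0,0,-0.031],"twist": [0,0,0]}
  ]
}}

```text
time: 10.47
tool_pos: [0.5288, -0.2118, 0.0615]
ee_rot: [-1.57, 0.001, -0.384]
wrist_force: [-2.2, 1.2, 3.4]
width: 0.0004
```

{"op": "step_arm", "data": {
  "commands": [
    {"xyz": [0,0,-0.001],"twist": [0,0,0]},
    {"xyz": [0,0,-0.002],"twist": [0,0,0]},
    {"xyz": [0,0,-0.003],"twist": [0,0,0]},
    {"xyz": [0,0,-0.003],"twist": [0,0,0]}
  ]
}}

```text
time: 10.8
tool_pos: [0.5289, -0.2118, 0.0593]
ee_rot: [-1.571, 0.0, -0.384]
wrist_force: [-3.0, 1.8, 5.1]
width: 0.0005
```

{"op": "step_arm", "data": {
  "commands": [
    {"xyz": [0,0,-0.001],"twist": [0,0,0]},
    {"xyz": [0,0,-0.002],"twist": [0,0,0]},
    {"xyz": [0,0,-0.002],"twist": [0,0,0]}
  ]
}}

```text
time: 11.05
tool_pos: [0.529, -0.2119, 0.0591]
ee_rot: [-1.571, -0.0, -0.384]
wrist_force: [-6.3, 3.4, 13.3]
width: 0.0001
```

```bash
python3 - <<'E'
from h import *
snap('side','s8')
o=robot.get_obs();print(o['tool_pos'],o['ee_rot'],o['wrist_force'])
b=cv2.imread('pics/s8.png'); cv2.imwrite('pics/s8z.png',cv2.resize(b[140:200,355:425],(700,600),interpolation=2))
E
```

```text
[ 0.52900319 -0.2118705   0.05912704] [-1.57073780e+00 -5.12902252e-04 -3.83926348e-01] [-5.95460083  2.92169085 11.64699757]
```

View pics/s8z.png

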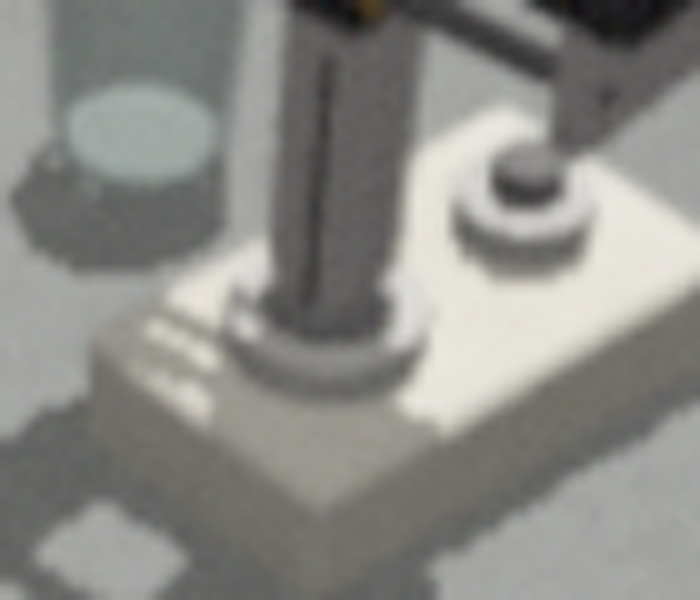

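{"op": "step_arm", "data": {
  "commands": [
    {"xyz": [0,0,-0.001],"twist": [0,0,0]},
    {"xyz": [0,0,-0.0015],"twist": [0,0,0]},
    {"xyz": [0,0,-0.0015],"twist": [0,0,0]}
  ]
}}

```text
time: 11.35
tool_pos: [0.529, -0.2119, 0.059]
ee_rot: [-1.571, -0.001, -0.384]
wrist_force: [-7.5, 4.7, 17.8]
width: 0.0002
```

{"op": "step_arm", "data": {
  "commands": [
    {"xyz": [0,0,0.002],"twist": [0,0,0]},
    {"xyz": [0,0,0.004],"twist": [0,0,0]},
    {"xyz": [0,0,0.004],"twist": [0,0,0]},
    {"xyz": [0,0,0.004],"twist": [0,0,0]}
  ]
}}

```text
time: 11.68
tool_pos: [0.5293, -0.2121, 0.0593]
ee_rot: [-1.571, -0.001, -0.384]
wrist_force: [-1.3, 2.2, 6.9]
width: 0.0004
```

{"op": "step_arm", "data": {
  "commands": [
    {"xyz": [0,0,0.001],"twist": [0,0,0]},
    {"xyz": [0,0,0.002],"twist": [0,0,0]},
    {"xyz": [0,0,0.002],"twist": [0,0,0]},
    {"xyz": [0,0,0.002],"twist": [0,0,0]}
  ]
}}

```text
time: 12.02
tool_pos: [0.5293, -0.2121, 0.0608]
ee_rot: [-1.571, -0.0, -0.384]
wrist_force: [-1.2, 1.1, 2.9]
width: 0.0006
```

{"op": "step_arm", "data": {
  "commands": [
    {"xyz": [0,0,0.001],"twist": [0,0,0]},
    {"xyz": [0,0,0.002],"twist": [0,0,0]},
    {"xyz": [0,0,0.002],"twist": [0,0,0]},
    {"xyz": [0,0,0.002],"twist": [0,0,0]}
  ]
}}

```text
time: 12.35
tool_pos: [0.5293, -0.2121, 0.063]
ee_rot: [-1.571, -0.001, -0.384]
wrist_force: [0.6, 1.8, 2.3]
width: 0.0005
```

{"op": "step_arm", "data": {
  "commands": [
    {"xyz": [0,0,0.001],"twist": [0,0,0]},
    {"xyz": [0,0,0.002],"twist": [0,0,0]},
    {"xyz": [0,0,0.002],"twist": [0,0,0]},
    {"xyz": [0,0,0.002],"twist": [0,0,0]}
  ]
}}

```text
time: 12.68
tool_pos: [0.5291, -0.2122, 0.065]
ee_rot: [-1.571, -0.0, -0.384]
wrist_force: [1.4, 0.3, 1.1]
width: 0.0005
```

{"op": "step_arm", "data": {
  "commands": [
    {"xyz": [0,0,0.01],"twist": [0,0,0]},
    {"xyz": [0,0,0.03],"twist": [0,0,0]},
    {"xyz": [0,0,0.06],"twist": [0,0,0]},
    {"xyz": [0,0,0.1],"twist": [0,0,0]},
    {"xyz": [-0.02,0.04,0.14],"twist": [0,0,0]},
    {"xyz": [-0.05,0.06,0.16],"twist": [0,0,0]},
    {"xyz": [-0.08,0.06,0.16],"twist": [0,0,0]},
    {"xyz": [-0.1,0.06,0.16],"twist": [0,0,0]},
    {"xyz": [-0.1,0.06,0.16],"twist": [0,0,0]},
    {"xyz": [-0.1,0.06,0.16],"twist": [0,0,0]},
    {"xyz": [-0.1,0.06,0.16],"twist": [0,0,0]}
  ]
}}

```text
time: 13.6
tool_pos: [0.4293, -0.1523, 0.2247]
ee_rot: [-1.571, 0.0, -0.385]
wrist_force: [0.3, -0.2, 0.1]
width: 0.0003
```

```bash
python3 - <<'E'
from h import *
snap('side','s9');snap('top','t9')
o=robot.get_obs();print(o['tool_pos'],o['wrist_force'],o['qvel'])
b=cv2.imread('pics/s9.png'); cv2.imwrite('pics/s9p.png',cv2.resize(b[140:210,350:440],(765,595),interpolation=2)); cv2.imwrite('pics/s9z.png',cv2.resize(b[240:380,225:385],(680,595),interpolation=2))
E
```

```text
[ 0.42958794 -0.15228149  0.22415029] [0.60996611 0.15255225 0.14814205] [ 1.99129985e-03  8.16348015e-03 -1.88109010e-03 -2.68440174e-04
  3.23835786e-03  3.21201960e-05]
```

View pics/s9.png

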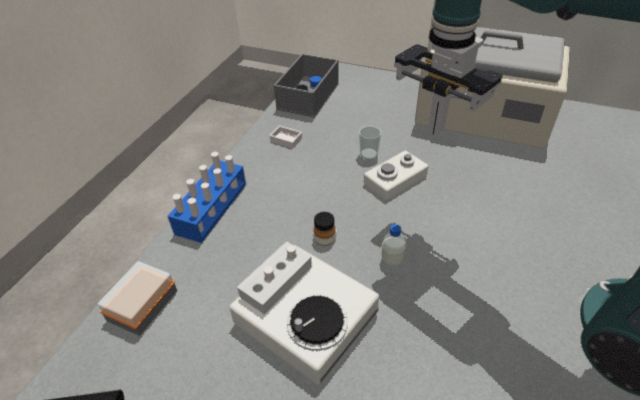

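View pics/s9p.png

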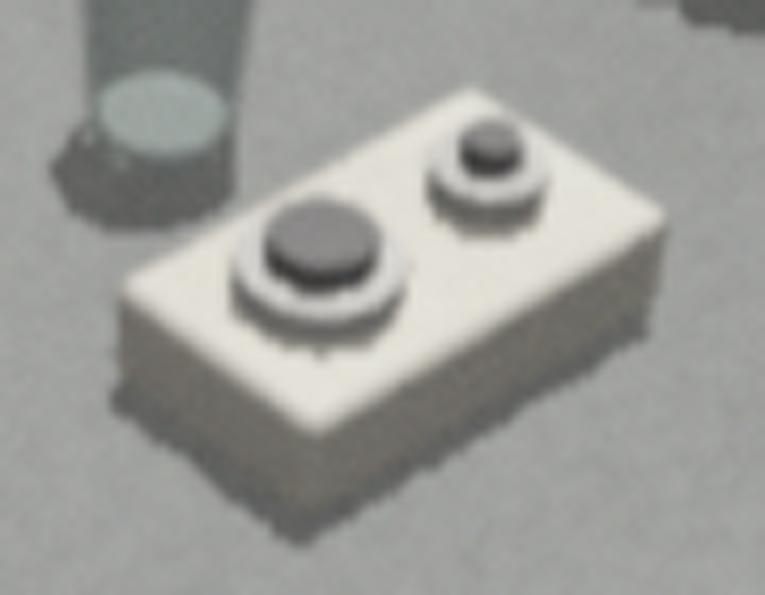

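View pics/s9z.png

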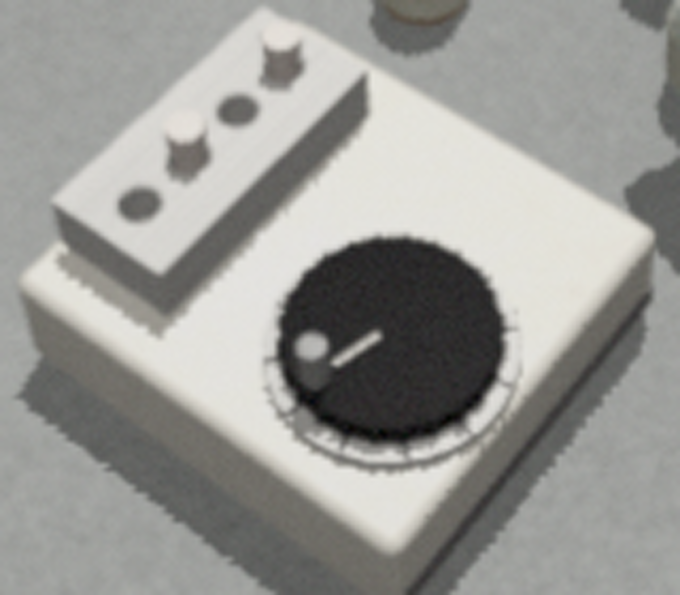

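The pictures show the peg still at (312, 345), which is the fourth click. Both buttons are up, and the vials, beaker, bottle and jar are where they were at the start. The arm is clear, so I'm handing in.

```bash
python3 -c "
from bench import robot
print(robot.close_job())"
```

```text
the job is handed in; nothing more can be done
None
```

I turned the dial four clicks clockwise, pressed the large button fully and let it come up again, and handed the job in after about 14 s. No verdict was reported.

- **Dial:** I pushed the peg from behind with the closed fingertips, one click at a time. The camera measured about 29°, 59° and 91° after the first three clicks. After the fourth it read about 122° once the arm was clear, against 120° nominal, which is within measuring error. The peg was at the same pixels in the last picture.
- **Large button:** The fingertips met it near z = 0.0655 and stopped hard at 0.059, which matches the 6 mm travel. The force rose to 17.8 N against the stop.
- **Last checks:** Both buttons look up. The vials, beaker, bottle and jar appear unmoved. The arm touches nothing, with wrist force near zero.
- **Disagreement:** The button top came out about 2 mm higher by touch than by camera (0.057 against 0.055 m), which is within the stated calibration error.

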